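Load the full gas cartridge into the table stove and lock it

TASK

The table stove needs its gas cartridge. Of the two cartridges standing on the worktop one is full and one is all but empty: find the full one by its weight, lay it in the stove's open bay with its nozzle towards the brass regulator, slide it gently along until it stops against the regulator, and press the locking lever at the front of the stove all the way down. Leave the empty one standing upright on the worktop and do not disturb the spice jar and the lime.

Things in the scene. Friction and masses are not known exactly. Their poses are not given: they have to be found in the camera images.
- cartridge_1_mid (a point): gas cartridge, one of two: white cylinder with steel rims, 60 mm across, 117 mm straight, standing nozzle up. Both look alike and either may be the full one: one is full (0.36-0.46 kg), one all but empty (0.09-0.12 kg), felt only by lifting. Rigid; grip it on its straight part. This point: on its axis, 75 mm above its base; z points to the nozzle
- cartridge_1_tip (a point): the tip of this cartridge's 10 mm nozzle, on its axis, 150 mm above its base; below it a steel collar 34 mm across (130 to 140 mm up) and a shoulder widening to 60 mm (117 mm up)
- cartridge_2_mid (a point): gas cartridge, the other of two: white cylinder with steel rims, 60 mm across, 117 mm straight, standing nozzle up. Both look alike and either may be the full one: one is full (0.36-0.46 kg), one all but empty (0.09-0.12 kg), felt only by lifting. Rigid; grip it on its straight part. This point: on its axis, 75 mm above its base; z points to the nozzle
- cartridge_2_tip (a point): the tip of the other cartridge's 10 mm nozzle, on its axis, 150 mm above its base; below it a steel collar 34 mm across (130 to 140 mm up) and a shoulder widening to 60 mm (117 mm up)
- valve_seat (a point): where the nozzle's tip is when the cartridge is fully home: in the brass regulator ring (40 mm outside, 22 mm hole, its face 10 mm in +x from here), 55 mm above the worktop. Axes: x from the stove's front to its back along the lying cartridge, y left, z up. The regulator's housing, 80 mm high, begins 5 mm in -x from here
- bay_mid (a point): middle of the bay, 88 mm in +x from valve_seat, same axes, 55 mm above the worktop. Two V saddles (6 mm thick, 36 mm in -x and in +x from here, arms 32 mm to either side) carry the cartridge with its axis at this height. Lower it with its tip 10 to 33 mm in +x from valve_seat, then slide it in -x. Its base is then 62 mm in +x from here
- stove: grey table stove, fixed, turned up to 0.25 rad; origin under its centre, x to its back: 240 mm deep, 260 mm wide. Bay at its right: axis at y = -85 mm, open above. Burner housing 73 mm high (trivet to 106 mm) from y = -25 mm to the left; low lip (28 mm) at y = -125 mm; floor 14 mm up; open cover stands to 200 mm at x = +124 mm and beyond
- locking_lever (a joint): locking lever, a rocker: 0 rad tab up (open), 0.16 rad tab fully down (locked); it stays where it is left and yields to about 2 to 4 N on the tab. As the tab goes down, a pusher at the rear of the bay rises close behind the base of a cartridge that is home; under one that is not home it rises from below and lifts its rear end
- lever_tab (a point): centre of the top of the lever's black tab (28 mm in x, 24 mm in y, 8 mm thick), which sticks out of the front of the stove in line with the bay, at first about 66 mm above the worktop; pressed home it sinks by about 21 mm
- spice_pot_mid (a point): round spice jar with a red lid, 45 mm across, 106 mm high, loose bystander; this point is at its centre, 53 mm up. A wire dish rack stands behind it and behind the stove (world x over 0.74 m, y over -0.31 m, shelves 0.25 and 0.40 m up)
- lime_mid (a point): green lime, about 60 x 48 x 48 mm, loose bystander, on the worktop behind the cartridges; this point is at its centre

How it is judged (in metres and radians):
At the end, for the whole second after the job is handed in: One cartridge lies still in the bay, its tip within 5 mm of the seat, its axis within 0.06 rad of the bay's, and is the full one (rests on the stove with over 2.6 N); the lever is past 0.14 of its 0.16 rad; the other cartridge stands still on the worktop, upright within 0.05 rad (((distance between cartridge_1_tip and valve_seat below 0.005 m and angle between the z axis of cartridge_1_mid and the x axis of valve_seat, either way round below 0.06 rad and contact force between cartridge_1 and stove above 2.6 N and value of joint locking_lever above 0.14 rad and angle between cartridge_2_mid's own z axis and vertical below 0.05 rad and height (world z) of cartridge_2_mid below 0.08 m and linear speed of each of cartridge_1, cartridge_2 below 0.02 m/s) or (distance between cartridge_2_tip and valve_seat below 0.005 m and angle between the z axis of cartridge_2_mid and the x axis of valve_seat, either way round below 0.06 rad and contact force between cartridge_2 and stove above 2.6 N and value of joint locking_lever above 0.14 rad and angle between cartridge_1_mid's own z axis and vertical below 0.05 rad and height (world z) of cartridge_1_mid below 0.08 m and linear speed of each of cartridge_2, cartridge_1 below 0.02 m/s))); the robot touches nothing.
It fails at once if a cartridge is rammed against the stove (over 60 N) (contact force between any of cartridge_1, cartridge_2 and stove above 60 N).
It fails at once if the spice jar is disturbed (moved over 30 mm) (distance of spice_pot_mid from where it was at the start of the episode above 0.03 m).
It fails at once if the lime is disturbed (moved over 30 mm) (distance of lime_mid from where it was at the start of the episode above 0.03 m).
It also fails if it takes over 72 s, if anything falls off the work surface, if the arm or the gripper's body presses on something with over 40 N, if the wrist force passes 120 N, or if a joint passes its speed limit or range.

ROBOT

A 7-joint arm with a two-finger parallel gripper is mounted at the origin on a cart in front of the work surface, level with it; the furniture and walls round the work are solid. World frame = base frame: x ahead of the robot, y to its left, z up, the work surface at z = 0. Lengths are in m, angles in degrees, forces in N, time in s.
With the tool pointing down it reaches from about 0.425 to 0.875 m from the base axis. Payload 4.7 kg.
Tool frame: the origin (TCP) lies between the finger pads; the fingertips stand 17 mm ahead of it and the grasp point (between the pads) lies 2 mm behind it; z points along the fingers, y is the line along which they close (so a half turn about z gives the same grasp; the last joint's range is limited). The gripper opens to 87 mm and grips with 3 to 60 N. Pads are 19 mm wide; open, the fingers measure 117 mm over their backs; the gripper's body (75 mm by 190 mm) begins 51 mm behind the grasp point.
Start: joints at [65.953, 18.392, -4.016, 83.108, 1.295, 78.541, -3.26], TCP at [0.273, -0.59, 0.24] pointing down, gripper open.
Joint ranges: [-163.93, 163.93], [-17.29, 119.83], [-79.2, 71.16], [3.27, 140.29], [-89.18, 269.18], [5.43, 117.66], [-154.24, 154.24]. Speed limits (degrees/s): [147.25, 147.25, 180, 180, 180, 180, 180].

INTERFACE

Orientations are given as [roll, pitch, yaw] about the fixed x, y, z axes, in that order (R = Rz(yaw) Ry(pitch) Rx(roll)).
In Python, from cell import env, cams gives the robot as it stands.
- The arm moves only by the shell command python3 -m pendant 'ROWS' [FORCE]. ROWS is JSON, a list of rows, each an object of numbers: "tx", "ty", "tz": the shift along the tool's x, y, z each as a share of 0.05 m, from -1 to 1; "spin": the turn about the tool's z as a share of 4 degrees, from -1 to 1; "claw": the closure, from 0 (fully open) to 1 (shut). A call has 1 to 10 rows; each row shifts and turns the commanded pose from where the row before left it, along the tool's axes as they then stand; what a row does not reach is not made up. A row lasts 1/8 s, in which the tool goes at most 62.5 mm and 10.7 degrees, less where a joint would pass 70% of its speed; a pose out of reach is approached as far as the arm can. A call with a number of a shift or a turn outside -1 to 1 is refused whole. A call with a gripper value outside its range is refused whole. The fingers move at their own pace and stop on an object; FORCE is the grip in N (left out, the last holds). Time passes only in rows, so rows that do not move let the fingers close. It gives the time, the measured TCP pose, the force, the opening and the grip force at its end, in the units of the state.
- env.get_obs(): the state, without advancing time (a new reading comes with each control period).
- cams.read_camera(name): name is "side" or "top"; returns the picture (420x560x3 uint8, red, green, blue); there is no depth.
- cams.camera_info(name): a dict with "fx", "fy", "cx", "cy" (pixels), "k1" (the pictures are not rectified: a ray, as slopes to the right and down, at radius r is drawn at 1 + k1 r^2 times it, then the intrinsics apply), "rvec" (rotation vector, rad) and "tvec" (3), from world to camera coordinates, as OpenCV has them. Camera axes: x right, y down, z forward; pixel columns grow to the right and rows downward; lengths in m; the calibration is good to about 2 mm. A picture is of the moment at which its call begins. camera_info takes no time and is no camera call.
- env.sign_off(): hands the job in; it is judged then, once.
The state is a dict: "time_s": time; "qpos": joint angles; "joint_velocities": joint speeds; "effort": joint torques, N m; "tool_pos": TCP position; "tool_rot": TCP orientation; "force": force on the tool from outside, world axes, zero at the start; "wrist_torque": the same for the moment, N m; "grip_width": finger opening in m; "grasp_force": force on a finger pad.
Only numpy, scipy, OpenCV 4.12 (cv2) and the standard library are available. Lean on these libraries where they do the work, as an engineer would, in place of code of your own. Each camera call takes 0.05 s, during which the arm holds its last target. There are 200 camera calls.

## Working session

There is one attempt and no reset: what is moved stays moved. The work goes in short steps, Python scripts to look and compute and a shell command to move; the robot and the scene stay as the last step left them, time stands still between calls to the robot, and variables do not carry over. Pictures are saved under pics/ and viewed, at most 10 in all, crops included, and the job is handed in when it is done.

```bash
ls; mkdir -p pics; python3 - <<'E'
from cell import env,cams
import cv2
for n in("side","top"):
    cv2.imwrite(f"pics/{n}0.png",cams.read_camera(n)[:,:,::-1]); print(n,cams.camera_info(n))
o=env.get_obs();print(o)
E
```

```text
pics
side {'fx': 390.93385962852165, 'fy': 390.93385962852165, 'cx': 279.6539466849833, 'cy': 215.00955860908311, 'k1': -0.005518698441294251, 'rvec': array([ 2.01580297,  0.04913962, -0.03923968]), 'tvec': array([-0.53515633,  0.00469789,  1.14959526])}
top {'fx': 434.21864059316397, 'fy': 434.21864059316397, 'cx': 285.2690590839072, 'cy': 209.79657638615242, 'k1': -0.09532310127240178, 'rvec': array([ 2.15329249, -2.16094424,  0.12610056]), 'tvec': array([-0.19361608,  0.57068394,  1.05062851])}
{'time_s': 0.1, 'qpos': array([65.95403312, 18.4348865 , -4.0156643 , 83.16835186,  1.29386319,
       78.54004366, -3.26067878]), 'joint_velocities': array([ 0.00146945, -0.15013305, -0.06230513, -0.25830727, -0.02166861,
       -0.0159023 , -0.04229116]), 'effort': array([ 3.32671407e-04, -4.92571163e+01, -4.05580765e-01, -3.13402712e+01,
       -6.42590923e-02,  3.94133676e-02,  1.12486600e-04]), 'tool_pos': array([ 0.27296681, -0.58939337,  0.23856617]), 'tool_rot': array([-1.79901887e+02,  4.28443039e-03,  2.48547953e+01]), 'force': array([-0.24545471, -0.30972139,  0.29621177]), 'wrist_torque': array([-0.02284419,  0.06688022, -0.03433832]), 'grasp_force': 0.0, 'grip_width': 0.08705213368976365}
```

View pics/side0.png

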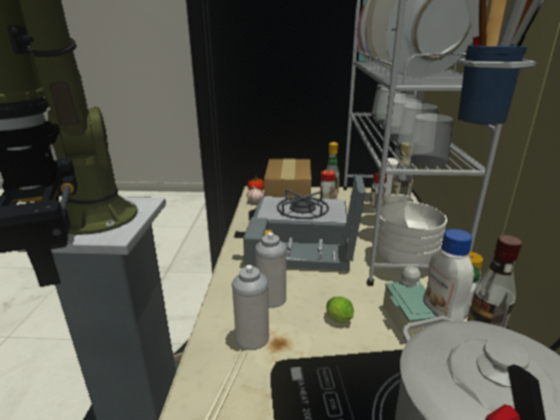

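View pics/top0.png

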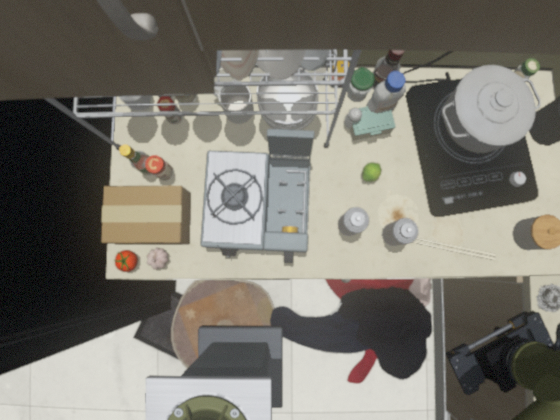

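The top view shows cartridges near (355,220) and (404,231), the lime at (371,172), the stove bay around x 268–308, the regulator at (290,230), and the lever tab at (289,257). I'll enlarge this.

```bash
cat > h.py <<'E'
import numpy as np,cv2
from cell import env,cams
def ray(n,u,v):
    c=cams.camera_info(n);d=np.array([(u-c['cx'])/c['fx'],(v-c['cy'])/c['fy']]);p=d.copy()
    for _ in range(10): p=d/(1+c['k1']*(p@p))
    R=cv2.Rodrigues(c['rvec'])[0];return -R.T@c['tvec'],R.T@np.r_[p,1]
def atz(n,u,v,z):
    o,d=ray(n,u,v);return (o+d*(z-o[2])/d[2]).round(4)
def proj(n,P):
    c=cams.camera_info(n);q=cv2.Rodrigues(c['rvec'])[0]@np.asarray(P,float)+c['tvec'];s=q[:2]/q[2];s=s*(1+c['k1']*(s@s))
    return np.array([s[0]*c['fx']+c['cx'],s[1]*c['fy']+c['cy']]).round(1)
E
python3 - <<'E'
import cv2
t=cv2.imread('pics/top0.png')[120:280,190:430]
cv2.imwrite('pics/topc.png',cv2.resize(t,None,fx=3.3,fy=3.3,interpolation=cv2.INTER_CUBIC))
t=cv2.imread('pics/side0.png')[170:360,215:375]
cv2.imwrite('pics/sidec.png',cv2.resize(t,None,fx=3,fy=3,interpolation=cv2.INTER_CUBIC))
E
```

```text
(no output)
```

View pics/topc.png

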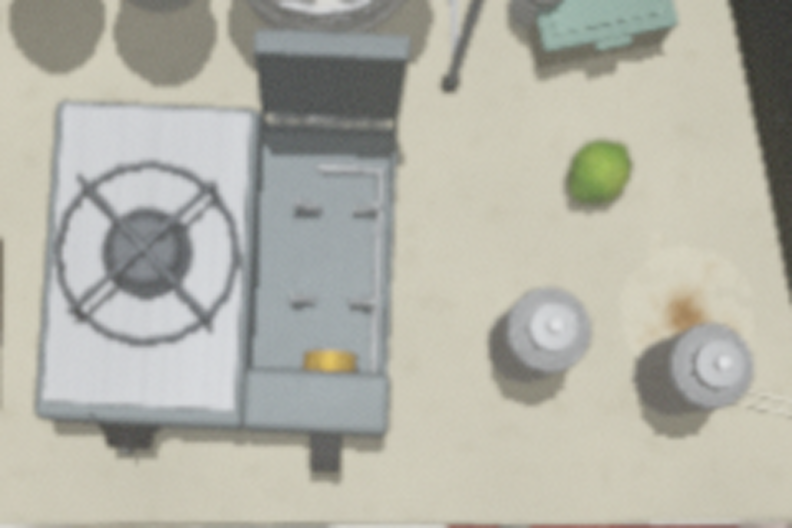

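View pics/sidec.png

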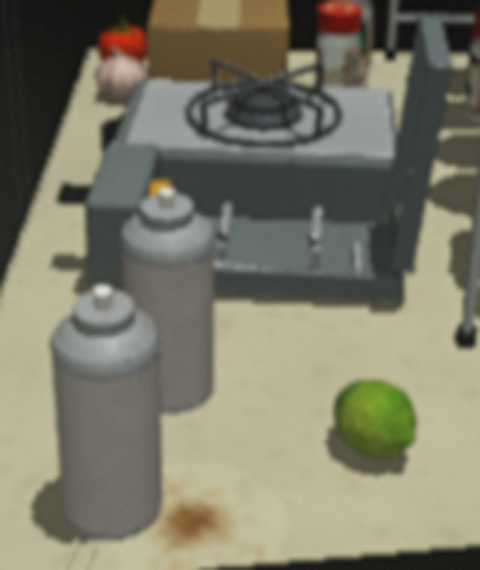

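Cartridge tips in the crop are at (555,325) and (724,363). The ring's face is at (330,349), the lever tab at (325,455), and the burner-top corners are at (60,102), (255,112), (40,415) and (240,425). In the side crop the tips are at (102,293) and (166,192).

```bash
python3 - <<'E'
from h import *
T=lambda x,y,z:atz('top',190+(x+.5)/3.3-.5,120+(y+.5)/3.3-.5,z)
for k,a in dict(A=(555,325,.15),B=(724,363,.15),Ash=(549,328,.117),Bsh=(711,366,.117),ringface=(329.5,349,.075),ringL=(303,360,.055),ringR=(356,362,.055),tab=(325,455,.066),houBL=(250,368,.08),houBR=(388,374,.08),houFL=(243,427,.08),houFR=(387,433,.08),bBL=(60,102,.073),bBR=(255,112,.073),bFL=(40,413,.073),bFR=(240,425,.073),lime=(600,172,.024),s1=(307,211,.05),s2=(365,213,.05),s3=(300,303,.05),s4=(362,307,.05),lipF=(376,370,.028),lipB=(381,170,.028),bench=(400,522,0)).items(): print(k,T(*a))
def tri(a,b):
    o1,d1=ray('top',*a);o2,d2=ray('side',*b);s=np.linalg.lstsq(np.c_[d1,-d2],o2-o1,rcond=None)[0]
    p,q=o1+s[0]*d1,o2+s[1]*d2;return ((p+q)/2).round(4),np.linalg.norm(p-q).round(4)
print(tri((190+555/3.3,120+325/3.3),(215+166/3,170+192/3)),tri((190+724/3.3,120+363/3.3),(215+102/3,170+293/3)))
E
```

```text
A [ 0.5366 -0.3577  0.15  ]
B [ 0.5102 -0.4722  0.15  ]
Ash [ 0.5378 -0.3589  0.117 ]
Bsh [ 0.5106 -0.4723  0.117 ]
ringface [ 0.5274 -0.2058  0.075 ]
ringL [ 0.521  -0.1863  0.055 ]
ringR [ 0.5193 -0.2254  0.055 ]
tab [ 0.4509 -0.2023  0.066 ]
houBL [ 0.5134 -0.1484  0.08  ]
houBR [ 0.5087 -0.2478  0.08  ]
houFL [ 0.471  -0.1434  0.08  ]
houFR [ 0.4663 -0.2467  0.08  ]
bBL [ 0.7129 -0.0056  0.073 ]
bBR [ 0.7042 -0.1513  0.073 ]
bFL [0.4815 0.0046 0.073 ]
bFR [ 0.4726 -0.1409  0.073 ]
lime [ 0.6684 -0.4164  0.024 ]
s1 [ 0.6336 -0.1895  0.05  ]
s2 [ 0.6319 -0.2331  0.05  ]
s3 [ 0.564  -0.1841  0.05  ]
s4 [ 0.5608 -0.2303  0.05  ]
lipF [ 0.5153 -0.2412  0.028 ]
lipB [ 0.6695 -0.2464  0.028 ]
bench [ 0.4001 -0.2598  0.    ]
(array([ 0.5371, -0.3589,  0.147 ]), np.float64(0.0019)) (array([ 0.5108, -0.4739,  0.1463]), np.float64(0.0021))
```

Cartridges are at (0.537,-0.358) and (0.5105,-0.4725). The stove is turned about -2.6°, with the seat near (0.515,-0.206) and bay_mid near (0.603,-0.210). The tool can't tilt, so I'll tip the cartridge about its base edge. First I go above A.

```bash
cat >> h.py <<'E'
def go(x,y,z,yaw,n):
    """print average row shares to get to the pose in n rows"""
    o=env.get_obs();p=o['tool_pos'];w=o['tool_rot'][2];d=np.array([x,y,z])-p;dw=(yaw-w+180)%360-180
    for i in range(n):
        a=np.radians(w+dw*i/n);print(i,'tx %.3f ty %.3f tz %.3f spin %.3f'%((d[0]*np.cos(a)+d[1]*np.sin(a))/n/.05,(d[0]*np.sin(a)-d[1]*np.cos(a))/n/.05,-d[2]/n/.05,-dw/n/4))
E
python3 -c "
from h import *
go(.537,-.358,.24,-15,10)"
```

```text
0 tx 0.674 ty -0.198 tz -0.003 spin 0.996
1 tx 0.658 ty -0.244 tz -0.003 spin 0.996
2 tx 0.640 ty -0.289 tz -0.003 spin 0.996
3 tx 0.618 ty -0.333 tz -0.003 spin 0.996
4 tx 0.593 ty -0.375 tz -0.003 spin 0.996
5 tx 0.566 ty -0.416 tz -0.003 spin 0.996
6 tx 0.536 ty -0.454 tz -0.003 spin 0.996
7 tx 0.503 ty -0.490 tz -0.003 spin 0.996
8 tx 0.467 ty -0.524 tz -0.003 spin 0.996
9 tx 0.430 ty -0.555 tz -0.003 spin 0.996
```

```bash
python3 -m pendant '[{"tx":0.674,"ty":-0.198,"spin":1,"claw":0},{"tx":0.658,"ty":-0.244,"spin":1,"claw":0},{"tx":0.64,"ty":-0.29,"spin":1,"claw":0},{"tx":0.618,"ty":-0.333,"spin":1,"claw":0},{"tx":0.593,"ty":-0.375,"spin":1,"claw":0},{"tx":0.566,"ty":-0.416,"spin":1,"claw":0},{"tx":0.536,"ty":-0.454,"spin":1,"claw":0},{"tx":0.503,"ty":-0.49,"spin":1,"claw":0},{"tx":0.467,"ty":-0.524,"spin":1,"claw":0},{"tx":0.43,"ty":-0.555,"spin":1,"claw":0}]'; python3 -m pendant '[{"claw":0}]'; python3 -c "
from h import *
go(.537,-.358,.103,-15,1)
print(env.get_obs()['force'])"
```

```text
0 tx 6.737 ty -1.980 tz 2.711 spin 9.964
[-0.24545471 -0.30972139  0.29621177]invalid input at $[0]: expected keys tx, ty, tz, spin, claw
invalid input at $[0]: expected keys tx, ty, tz, spin, claw
```

```bash
python3 -m pendant '[{"tx":0.674,"ty":-0.198,"tz":0,"spin":1,"claw":0},{"tx":0.658,"ty":-0.244,"tz":0,"spin":1,"claw":0},{"tx":0.64,"ty":-0.29,"tz":0,"spin":1,"claw":0},{"tx":0.618,"ty":-0.333,"tz":0,"spin":1,"claw":0},{"tx":0.593,"ty":-0.375,"tz":0,"spin":1,"claw":0},{"tx":0.566,"ty":-0.416,"tz":0,"spin":1,"claw":0},{"tx":0.536,"ty":-0.454,"tz":0,"spin":1,"claw":0},{"tx":0.503,"ty":-0.49,"tz":0,"spin":1,"claw":0},{"tx":0.467,"ty":-0.524,"tz":0,"spin":1,"claw":0},{"tx":0.43,"ty":-0.555,"tz":0,"spin":1,"claw":0}]'; python3 -m pendant '[{"tx":0,"ty":0,"tz":0,"spin":0,"claw":0},{"tx":0,"ty":0,"tz":0,"spin":0,"claw":0}]'; python3 - <<'E'
from h import *
go(.537,-.358,.103,-15,1)
print(env.get_obs()['force'])
t=cams.read_camera('side')[80:340,130:400,::-1]
cv2.imwrite('pics/s1.png',cv2.resize(t,None,fx=2.2,fy=2.2))
E
```

```text
time_s: 1.35
tool_pos: [0.538, -0.3578, 0.239]
tool_rot: [-180.0, 0.1, -15.3]
force: [1.0, -1.2, -0.5]
grip_width: 0.0872
grasp_force: 0.0
time_s: 1.6
tool_pos: [0.5368, -0.3593, 0.239]
tool_rot: [180.0, 0.1, -15.1]
force: [-0.9, -0.5, 0.1]
grip_width: 0.0866
grasp_force: 0.0
0 tx -0.003 ty -0.026 tz 2.720 spin -0.036
[-0.94447278 -0.50610137  0.09040396]
```

View pics/s1.png

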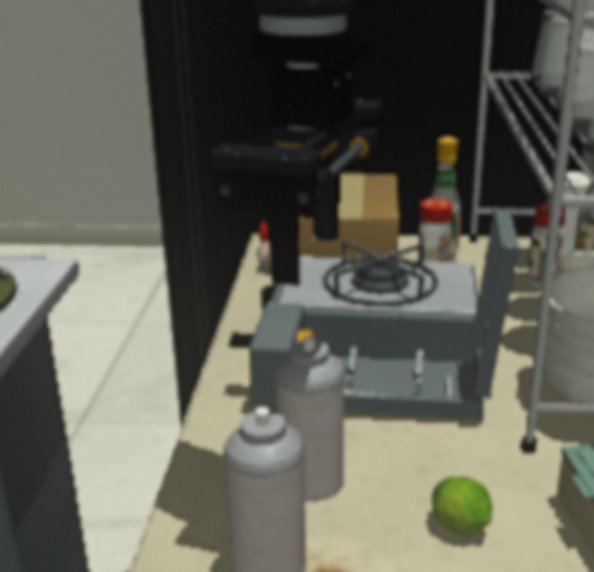

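The gripper is above cartridge A, with its fingers at about (285,240) and (327,205) in the crop. I'll descend, grip and lift.

```bash
python3 -m pendant '[{"tx":0,"ty":0,"tz":0.7,"spin":0,"claw":0},{"tx":0,"ty":0,"tz":0.7,"spin":0,"claw":0},{"tx":0,"ty":0,"tz":0.6,"spin":0,"claw":0},{"tx":0,"ty":0,"tz":0.5,"spin":0,"claw":0},{"tx":0,"ty":0,"tz":0.2,"spin":0,"claw":0},{"tx":0,"ty":0,"tz":0,"spin":0,"claw":0}]' 20 && python3 -m pendant '[{"tx":0,"ty":0,"tz":0,"spin":0,"claw":0.5},{"tx":0,"ty":0,"tz":0,"spin":0,"claw":1},{"tx":0,"ty":0,"tz":0,"spin":0,"claw":1},{"tx":0,"ty":0,"tz":0,"spin":0,"claw":1},{"tx":0,"ty":0,"tz":0,"spin":0,"claw":1},{"tx":0,"ty":0,"tz":0,"spin":0,"claw":1}]' 20; python3 -m pendant '[{"tx":0,"ty":0,"tz":-0.2,"spin":0,"claw":1},{"tx":0,"ty":0,"tz":-0.4,"spin":0,"claw":1},{"tx":0,"ty":0,"tz":0,"spin":0,"claw":1},{"tx":0,"ty":0,"tz":0,"spin":0,"claw":1},{"tx":0,"ty":0,"tz":0,"spin":0,"claw":1}]'
```

```text
time_s: 2.4
tool_pos: [0.5366, -0.3595, 0.1043]
tool_rot: [180.0, 0.1, -15.2]
force: [-0.9, 0.4, 0.7]
grip_width: 0.0871
grasp_force: 0.0
time_s: 3.15
tool_pos: [0.5378, -0.3591, 0.1051]
tool_rot: [180.0, -0.1, -15.2]
force: [-0.1, -0.1, 2.9]
grip_width: 0.0594
grasp_force: 19.9
time_s: 3.78
tool_pos: [0.5371, -0.3585, 0.1339]
tool_rot: [-180.0, 0.1, -15.1]
force: [-0.5, 0.9, -1.1]
grip_width: 0.0598
grasp_force: 20.0
```

```bash
for i in 1 2 3; do python3 -m pendant '[{"tx":0,"ty":0,"tz":0,"spin":0,"claw":1}]' | grep force:; done
```

```text
force: [0.1, 0.3, -0.4]
grasp_force: 20.0
force: [0.1, -0.1, -0.8]
grasp_force: 20.0
force: [-0.0, -0.2, -1.5]
grasp_force: 20.0
```

A weighs about 1 N, so it is the empty one and B is full. I'll set A down 30 mm further back, upright, then go above B.

```bash
python3 -m pendant '[{"tx":0.3,"ty":-0.08,"tz":0,"spin":0,"claw":1},{"tx":0.28,"ty":-0.075,"tz":0,"spin":0,"claw":1},{"tx":0,"ty":0,"tz":0.3,"spin":0,"claw":1},{"tx":0,"ty":0,"tz":0.2,"spin":0,"claw":1},{"tx":0,"ty":0,"tz":0.06,"spin":0,"claw":1},{"tx":0,"ty":0,"tz":0.03,"spin":0,"claw":1},{"tx":0,"ty":0,"tz":0,"spin":0,"claw":1}]';  python3 -m pendant '[{"tx":0,"ty":0,"tz":0,"spin":0,"claw":0.5},{"tx":0,"ty":0,"tz":0,"spin":0,"claw":0},{"tx":0,"ty":0,"tz":0,"spin":0,"claw":0},{"tx":0,"ty":0,"tz":0,"spin":0,"claw":0},{"tx":0,"ty":0,"tz":-0.5,"spin":0,"claw":0},{"tx":0,"ty":0,"tz":-1,"spin":0,"claw":0},{"tx":0,"ty":0,"tz":-0.8,"spin":0,"claw":0},{"tx":0,"ty":0,"tz":0,"spin":0,"claw":0}]'; python3 -c "
from h import *
go(.5105,-.4725,.22,0,4)"
```

```text
time_s: 5.03
tool_pos: [0.5675, -0.3591, 0.1053]
tool_rot: [180.0, -0.0, -15.2]
force: [0.7, 0.7, -1.5]
grip_width: 0.0596
grasp_force: 20.0
time_s: 6.02
tool_pos: [0.5696, -0.3599, 0.225]
tool_rot: [179.9, -0.5, -15.1]
force: [-0.6, 0.8, 0.0]
grip_width: 0.0868
grasp_force: 0.0
0 tx -0.138 ty 0.621 tz 0.025 spin -0.946
1 tx -0.179 ty 0.610 tz 0.025 spin -0.946
2 tx -0.219 ty 0.597 tz 0.025 spin -0.946
3 tx -0.258 ty 0.581 tz 0.025 spin -0.946
```

```bash
python3 -m pendant '[{"tx":-0.138,"ty":0.62,"tz":0,"spin":-0.946,"claw":0},{"tx":-0.18,"ty":0.61,"tz":0,"spin":-0.946,"claw":0},{"tx":-0.22,"ty":0.597,"tz":0,"spin":-0.946,"claw":0},{"tx":-0.258,"ty":0.581,"tz":0,"spin":-0.946,"claw":0},{"tx":0,"ty":0,"tz":0,"spin":0,"claw":0},{"tx":0,"ty":0,"tz":0,"spin":0,"claw":0}]'; python3 - <<'E'
from h import *
go(.5105,-.4725,.104,0,1)
t=cams.read_camera('side')[150:360,180:400,::-1]
cv2.imwrite('pics/s2.png',cv2.resize(t,None,fx=2.7,fy=2.7))
E
```

```text
time_s: 6.78
tool_pos: [0.5086, -0.4702, 0.2191]
tool_rot: [-179.9, 0.0, -0.0]
force: [0.1, -0.2, -0.2]
grip_width: 0.0869
grasp_force: 0.0
0 tx 0.037 ty 0.046 tz 2.302 spin -0.001
```

View pics/s2.png

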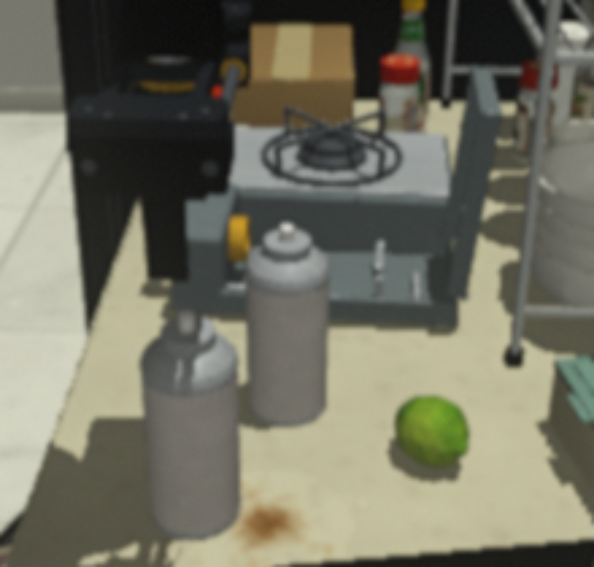

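A stands upright at crop (287,340). I'll descend on B, grip, and lift.

```bash
python3 -m pendant '[{"tx":0.037,"ty":0.046,"tz":0.7,"spin":0,"claw":0},{"tx":0,"ty":0,"tz":0.7,"spin":0,"claw":0},{"tx":0,"ty":0,"tz":0.55,"spin":0,"claw":0},{"tx":0,"ty":0,"tz":0.3,"spin":0,"claw":0},{"tx":0,"ty":0,"tz":0,"spin":0,"claw":0}]' 30 && python3 -m pendant '[{"tx":0,"ty":0,"tz":0,"spin":0,"claw":0.5},{"tx":0,"ty":0,"tz":0,"spin":0,"claw":1},{"tx":0,"ty":0,"tz":0,"spin":0,"claw":1},{"tx":0,"ty":0,"tz":0,"spin":0,"claw":1},{"tx":0,"ty":0,"tz":0,"spin":0,"claw":1}]'; python3 -m pendant '[{"tx":0,"ty":0,"tz":-0.2,"spin":0,"claw":1},{"tx":0,"ty":0,"tz":-0.4,"spin":0,"claw":1},{"tx":0,"ty":0,"tz":0,"spin":0,"claw":1},{"tx":0,"ty":0,"tz":0,"spin":0,"claw":1}]'; python3 -c "
from h import *
go(.575,-.463,.14,0,4);print(atz('top',415,240,0),atz('top',425,214,0),atz('top',440,243,0))"
```

```text
time_s: 7.45
tool_pos: [0.5103, -0.4723, 0.1066]
tool_rot: [-179.9, 0.1, 0.1]
force: [-0.5, 0.6, 1.0]
grip_width: 0.0872
grasp_force: 0.0
time_s: 8.07
tool_pos: [0.5104, -0.4743, 0.1084]
tool_rot: [179.9, -0.1, -0.0]
force: [-0.2, -2.0, 2.4]
grip_width: 0.0599
grasp_force: 30.0
time_s: 8.57
tool_pos: [0.51, -0.4736, 0.1376]
tool_rot: [-180.0, 0.0, -0.0]
force: [-0.3, 1.0, -5.3]
grip_width: 0.0596
grasp_force: 30.0
0 tx 0.325 ty -0.053 tz -0.012 spin -0.001
1 tx 0.325 ty -0.053 tz -0.012 spin -0.001
2 tx 0.325 ty -0.053 tz -0.012 spin -0.001
3 tx 0.325 ty -0.053 tz -0.012 spin -0.001
[ 0.4945 -0.5294  0.    ] [ 0.5618 -0.5583  0.    ] [ 0.4862 -0.5949  0.    ]
```

B weighs about 4–5 N, so it is the full one. I'll carry it back 65 mm, set it down, and loosen to 5 N to tip it over its front base edge.

```bash
python3 -m pendant '[{"tx":0.4,"ty":0,"tz":0,"spin":0,"claw":1},{"tx":0.5,"ty":0,"tz":0,"spin":0,"claw":1},{"tx":0.4,"ty":0,"tz":0.1,"spin":0,"claw":1},{"tx":0,"ty":0,"tz":0.3,"spin":0,"claw":1},{"tx":0,"ty":0,"tz":0.17,"spin":0,"claw":1},{"tx":0,"ty":0,"tz":0.04,"spin":0,"claw":1},{"tx":0,"ty":0,"tz":0.02,"spin":0,"claw":1}]'; python3 -m pendant '[{"tx":0,"ty":0,"tz":0,"spin":0,"claw":1},{"tx":0,"ty":0,"tz":0,"spin":0,"claw":1}]' 5; python3 -m pendant '[{"tx":-0.17,"ty":0,"tz":-0.03,"spin":0,"claw":1},{"tx":-0.18,"ty":0,"tz":-0.03,"spin":0,"claw":1},{"tx":-0.18,"ty":0,"tz":0,"spin":0,"claw":1},{"tx":-0.18,"ty":0,"tz":0,"spin":0,"claw":1},{"tx":-0.18,"ty":0,"tz":0.02,"spin":0,"claw":1},{"tx":-0.18,"ty":0,"tz":0.03,"spin":0,"claw":1},{"tx":-0.17,"ty":0,"tz":0.05,"spin":0,"claw":1},{"tx":-0.17,"ty":0,"tz":0.05,"spin":0,"claw":1}]'; python3 - <<'E'
from h import *
t=cams.read_camera('side')[150:360,180:400,::-1]
cv2.imwrite('pics/s3.png',cv2.resize(t,None,fx=2.7,fy=2.7))
E
```

```text
time_s: 9.45
tool_pos: [0.5736, -0.4733, 0.1083]
tool_rot: [-179.9, 0.1, -0.1]
force: [-4.7, 4.6, 10.2]
grip_width: 0.0599
grasp_force: 30.0
time_s: 9.7
tool_pos: [0.574, -0.474, 0.1082]
tool_rot: [180.0, 0.0, -0.1]
force: [-3.5, 2.9, 6.7]
grip_width: 0.0607
grasp_force: 5.0
time_s: 10.7
tool_pos: [0.5033, -0.4733, 0.1003]
tool_rot: [-179.9, 0.1, -0.0]
force: [0.1, 0.7, -0.6]
grip_width: 0.0593
grasp_force: 5.0
```

View pics/s3.png

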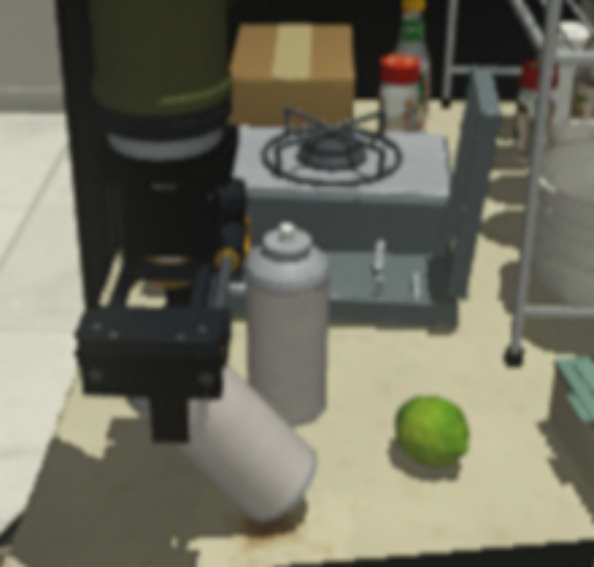

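The cartridge is tilted by about 45°, with its base edge on the worktop at crop (265,520). I'll continue the arc until it is lying down.

```bash
python3 -m pendant '[{"tx":-0.16,"ty":0,"tz":0.06,"spin":0,"claw":1},{"tx":-0.16,"ty":0,"tz":0.08,"spin":0,"claw":1},{"tx":-0.15,"ty":0,"tz":0.1,"spin":0,"claw":1},{"tx":-0.14,"ty":0,"tz":0.1,"spin":0,"claw":1},{"tx":-0.13,"ty":0,"tz":0.11,"spin":0,"claw":1},{"tx":-0.13,"ty":0,"tz":0.12,"spin":0,"claw":1},{"tx":-0.12,"ty":0,"tz":0.13,"spin":0,"claw":1},{"tx":-0.1,"ty":0,"tz":0.14,"spin":0,"claw":1}]'; python3 -m pendant '[{"tx":-0.09,"ty":0,"tz":0.14,"spin":0,"claw":1},{"tx":-0.08,"ty":0,"tz":0.16,"spin":0,"claw":1},{"tx":-0.06,"ty":0,"tz":0.16,"spin":0,"claw":1},{"tx":-0.06,"ty":0,"tz":0.1,"spin":0,"claw":1},{"tx":0,"ty":0,"tz":0.04,"spin":0,"claw":1},{"tx":0,"ty":0,"tz":0,"spin":0,"claw":1}]'; python3 - <<'E'
from h import *
t=cams.read_camera('side')[190:380,180:400,::-1]
cv2.imwrite('pics/s4.png',cv2.resize(t,None,fx=2.7,fy=2.7))
E
```

```text
time_s: 11.75
tool_pos: [0.4495, -0.4738, 0.0592]
tool_rot: [180.0, 0.0, -0.0]
force: [0.2, 1.9, -2.3]
grip_width: 0.0599
grasp_force: 5.1
time_s: 12.5
tool_pos: [0.4364, -0.4748, 0.0308]
tool_rot: [179.9, -0.1, -0.0]
force: [-0.6, 0.4, 3.9]
grip_width: 0.0593
grasp_force: 5.0
```

View pics/s4.png

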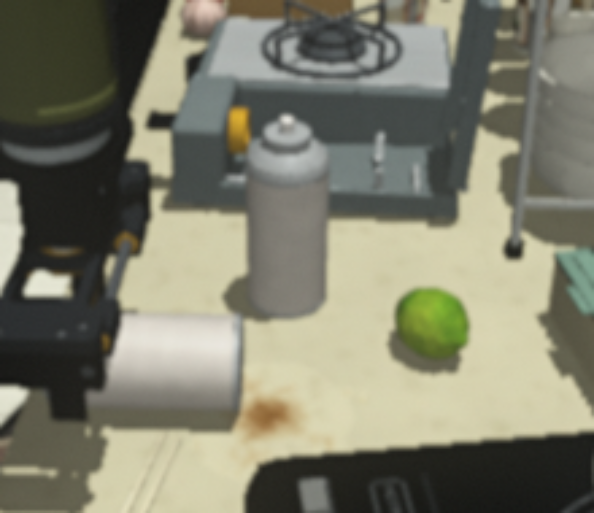

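B lies flat with its base edge at crop (240,365). I'll compute the base's x and regrip at mid length.

```bash
python3 -c "
from h import *
for v in (318,365,410): print(atz('side',180+(241.5)/2.7,190+v/2.7,.03 if v==365 else (.06 if v<365 else 0.005)))
print([proj('side',(x,-.505,.03)) for x in (.54,.55)])"
python3 -m pendant '[{"tx":0,"ty":0,"tz":0,"spin":0,"claw":0.3},{"tx":0,"ty":0,"tz":0,"spin":0,"claw":0.1},{"tx":0,"ty":0,"tz":0,"spin":0,"claw":0},{"tx":0.3,"ty":0,"tz":0,"spin":0,"claw":0},{"tx":0.35,"ty":0,"tz":0,"spin":0,"claw":0},{"tx":0,"ty":0,"tz":0,"spin":0,"claw":0},{"tx":0,"ty":0,"tz":0,"spin":0,"claw":0}]'
```

```text
[ 0.543  -0.4661  0.06  ]
[ 0.5432 -0.476   0.03  ]
[ 0.5439 -0.4898  0.005 ]
[array([266.2, 337. ]), array([272.1, 337.2])]
time_s: 13.42
tool_pos: [0.4682, -0.4735, 0.0293]
tool_rot: [-180.0, 0.0, 0.0]
force: [0.3, 0.0, 0.3]
grip_width: 0.0868
grasp_force: 0.0
```

```bash
python3 -m pendant '[{"tx":0,"ty":0,"tz":0,"spin":0,"claw":0.5},{"tx":0,"ty":0,"tz":0,"spin":0,"claw":1},{"tx":0,"ty":0,"tz":0,"spin":0,"claw":1},{"tx":0,"ty":0,"tz":0,"spin":0,"claw":1},{"tx":0,"ty":0,"tz":0,"spin":0,"claw":1}]' 45;  python3 -m pendant '[{"tx":0,"ty":0,"tz":-0.3,"spin":0,"claw":1},{"tx":0,"ty":0,"tz":-0.6,"spin":0,"claw":1},{"tx":0,"ty":0,"tz":-0.7,"spin":0,"claw":1},{"tx":0,"ty":0,"tz":-0.8,"spin":0,"claw":1},{"tx":0,"ty":0,"tz":-0.8,"spin":0,"claw":1},{"tx":0,"ty":0,"tz":-0.6,"spin":0,"claw":1},{"tx":0,"ty":0,"tz":0,"spin":0,"claw":1}]'; python3 -c "
from h import *
go(.610,-.2100,.22,-2.6,8)"
```

```text
time_s: 14.05
tool_pos: [0.4682, -0.4726, 0.0296]
tool_rot: [-179.9, 0.0, 0.0]
force: [-0.8, 3.9, 2.7]
grip_width: 0.0591
grasp_force: 44.2
time_s: 14.92
tool_pos: [0.469, -0.4756, 0.223]
tool_rot: [179.7, -0.2, -0.1]
force: [-0.0, 0.9, -5.6]
grip_width: 0.0589
grasp_force: 44.5
0 tx 0.352 ty -0.664 tz 0.008 spin 0.079
1 tx 0.348 ty -0.666 tz 0.008 spin 0.079
2 tx 0.344 ty -0.668 tz 0.008 spin 0.079
3 tx 0.341 ty -0.670 tz 0.008 spin 0.079
4 tx 0.337 ty -0.672 tz 0.008 spin 0.079
5 tx 0.333 ty -0.674 tz 0.008 spin 0.079
6 tx 0.330 ty -0.676 tz 0.008 spin 0.079
7 tx 0.326 ty -0.677 tz 0.008 spin 0.079
```

```bash
python3 -m pendant '[{"tx":0.35,"ty":-0.3,"tz":0,"spin":0.08,"claw":1},{"tx":0.35,"ty":-0.67,"tz":0,"spin":0.08,"claw":1},{"tx":0.34,"ty":-0.67,"tz":0,"spin":0.08,"claw":1},{"tx":0.34,"ty":-0.67,"tz":0,"spin":0.08,"claw":1},{"tx":0.34,"ty":-0.67,"tz":0,"spin":0.08,"claw":1},{"tx":0.33,"ty":-0.67,"tz":0,"spin":0.08,"claw":1},{"tx":0.33,"ty":-0.67,"tz":0,"spin":0.08,"claw":1},{"tx":0.33,"ty":-0.67,"tz":0,"spin":0.08,"claw":1},{"tx":0,"ty":-0.37,"tz":0,"spin":0,"claw":1},{"tx":0,"ty":0,"tz":0,"spin":0,"claw":1}]';python3 -m pendant '[{"tx":0,"ty":0,"tz":0,"spin":0,"claw":1}]'; python3 - <<'E'
from h import *
go(.610,-.2100,.06,-2.6,1)
a=cams.read_camera('side')[150:300,200:400,::-1];b=cams.read_camera('top')[140:265,240:400,::-1]
a=cv2.resize(a,(780,585)[:2] if 0 else (533,400));b=cv2.resize(b,(533,416))
cv2.imwrite('pics/s5.png',cv2.resize(np.vstack([a,b[:400]]),(400,600)));
E
```

```text
time_s: 16.18
tool_pos: [0.609, -0.2069, 0.2183]
tool_rot: [-180.0, 0.1, -2.4]
force: [-0.3, -0.7, -4.0]
grip_width: 0.0588
grasp_force: 44.5
time_s: 16.3
tool_pos: [0.6085, -0.2111, 0.219]
tool_rot: [179.9, 0.1, -2.7]
force: [-0.5, -0.6, -4.5]
grip_width: 0.059
grasp_force: 44.5
0 tx 0.029 ty -0.024 tz 3.180 spin -0.035
```

View pics/s5.png

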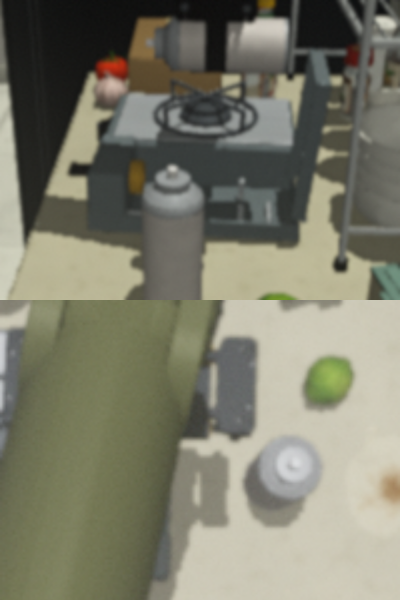

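B is held level over the bay, with its nozzle at crop (147,40) towards the regulator side and its base at (292,45). I'll check the numbers and descend to just above the saddles.

```bash
python3 -c "
from h import *
for x in (.525,.535,.545,.68,.685,.69): p=proj('side',(x,-.2085-(x-.6)*.045,.22)); print(x,((p-[200,150])*2.665*.75).round(1))"
python3 -m pendant '[{"tx":0.03,"ty":-0.02,"tz":0.5,"spin":0,"claw":1},{"tx":0,"ty":0,"tz":0.6,"spin":0,"claw":1},{"tx":0,"ty":0,"tz":0.6,"spin":0,"claw":1},{"tx":0,"ty":0,"tz":0.5,"spin":0,"claw":1},{"tx":0,"ty":0,"tz":0.4,"spin":0,"claw":1},{"tx":0,"ty":0,"tz":0.3,"spin":0,"claw":1},{"tx":0,"ty":0,"tz":0.2,"spin":0,"claw":1},{"tx":0,"ty":0,"tz":0,"spin":0,"claw":1},{"tx":0,"ty":0,"tz":0,"spin":0,"claw":1}]'
```

```text
0.525 [137.9  40.6]
0.535 [147.1  41. ]
0.545 [156.5  41.2]
0.68 [283.   44.6]
0.685 [287.8  44.6]
0.69 [292.6  44.8]
time_s: 17.52
tool_pos: [0.612, -0.2076, 0.0655]
tool_rot: [180.0, -0.1, -2.6]
force: [0.1, 0.3, -3.6]
grip_width: 0.0589
grasp_force: 44.5
```

```bash
python3 -m pendant '[{"tx":0,"ty":0.05,"tz":0.06,"spin":0,"claw":1},{"tx":0,"ty":0,"tz":0.06,"spin":0,"claw":1},{"tx":0,"ty":0,"tz":0.04,"spin":0,"claw":1},{"tx":0,"ty":0,"tz":0,"spin":0,"claw":1}]';python3 -m pendant '[{"tx":0,"ty":0,"tz":0.04,"spin":0,"claw":1},{"tx":0,"ty":0,"tz":0,"spin":0,"claw":1}]'
```

```text
time_s: 18.02
tool_pos: [0.6112, -0.2104, 0.0567]
tool_rot: [180.0, -0.0, -2.6]
force: [-0.2, -1.4, -3.6]
grip_width: 0.0587
grasp_force: 44.5
time_s: 18.27
tool_pos: [0.6115, -0.2111, 0.0554]
tool_rot: [179.9, -0.1, -2.6]
force: [-1.5, -2.5, 1.5]
grip_width: 0.0587
grasp_force: 44.3
```

It touches the saddles. I'll loosen the grip so it settles, then slide.

```bash
python3 -m pendant '[{"tx":0,"ty":0,"tz":0,"spin":0,"claw":1},{"tx":0,"ty":0,"tz":0,"spin":0,"claw":1}]' 3;python3 -m pendant '[{"tx":0,"ty":0,"tz":0,"spin":0,"claw":1},{"tx":0,"ty":0,"tz":0,"spin":0,"claw":1}]' 10;python3 -m pendant '[{"tx":-0.05,"ty":0,"tz":0,"spin":0,"claw":1},{"tx":-0.05,"ty":0,"tz":0,"spin":0,"claw":1},{"tx":-0.05,"ty":0,"tz":0,"spin":0,"claw":1},{"tx":-0.05,"ty":0,"tz":0,"spin":0,"claw":1}]';python3 -m pendant '[{"tx":-0.04,"ty":0,"tz":0,"spin":0,"claw":1},{"tx":-0.04,"ty":0,"tz":0,"spin":0,"claw":1}]'
```

```text
time_s: 18.52
tool_pos: [0.6114, -0.2112, 0.0549]
tool_rot: [179.9, -0.1, -2.6]
force: [-0.6, -5.2, 0.9]
grip_width: 0.0597
grasp_force: 3.0
time_s: 18.77
tool_pos: [0.6115, -0.2112, 0.055]
tool_rot: [179.9, -0.1, -2.6]
force: [-0.8, -5.5, 1.3]
grip_width: 0.0596
grasp_force: 9.9
time_s: 19.27
tool_pos: [0.6034, -0.21, 0.0556]
tool_rot: [179.9, -0.3, -2.6]
force: [4.0, -4.3, 0.0]
grip_width: 0.0596
grasp_force: 9.9
time_s: 19.52
tool_pos: [0.5995, -0.2098, 0.0556]
tool_rot: [179.9, -0.3, -2.6]
force: [3.9, -4.4, -0.0]
grip_width: 0.0594
grasp_force: 9.9
```

```bash
for i in 1 2 3 4; do python3 -m pendant '[{"tx":-0.03,"ty":0.01,"tz":0,"spin":0,"claw":1},{"tx":-0.03,"ty":0,"tz":0,"spin":0,"claw":1}]' | egrep 'pos|force:'; done
```

```text
tool_pos: [0.596, -0.2098, 0.0553]
force: [4.4, -4.0, 0.6]
grasp_force: 9.9
tool_pos: [0.5942, -0.2099, 0.0553]
force: [10.5, -5.0, -4.8]
grasp_force: 10.1
tool_pos: [0.5939, -0.2098, 0.0557]
force: [14.3, -4.6, -6.8]
grasp_force: 10.1
tool_pos: [0.5913, -0.2101, 0.056]
force: [13.4, -4.4, -6.7]
grasp_force: 10.1
```

It stopped at x≈0.594 and the pads are now slipping at 13 N, so it's against the stop. I'll relax, open partly, rise, and move aside for a look.

```bash
python3 -m pendant '[{"tx":0,"ty":0,"tz":0,"spin":0,"claw":1},{"tx":0,"ty":0,"tz":0,"spin":0,"claw":1}]' 3; python3 -m pendant '[{"tx":0,"ty":0.02,"tz":0,"spin":0,"claw":0.25},{"tx":0,"ty":0,"tz":0,"spin":0,"claw":0.2},{"tx":0,"ty":0,"tz":0,"spin":0,"claw":0.2},{"tx":0,"ty":0,"tz":-0.2,"spin":0,"claw":0.2},{"tx":0,"ty":0,"tz":-0.4,"spin":0,"claw":0.2},{"tx":0,"ty":0,"tz":-0.7,"spin":0,"claw":0.2},{"tx":0,"ty":0,"tz":-0.7,"spin":0,"claw":0.2}]';python3 -m pendant '[{"tx":-0.6,"ty":0,"tz":-0.2,"spin":0,"claw":1},{"tx":-0.8,"ty":0,"tz":0,"spin":0,"claw":1},{"tx":-0.8,"ty":0,"tz":0,"spin":0,"claw":1},{"tx":-0.6,"ty":0,"tz":0,"spin":0,"claw":1},{"tx":0,"ty":0,"tz":0,"spin":0,"claw":1},{"tx":0,"ty":0,"tz":0,"spin":0,"claw":1}]' 20; python3 - <<'E'
from h import *
go(.451,-.2023,.1,-2.6,1)
a=cams.read_camera('side')[200:290,230:370,::-1];b=cams.read_camera('top')[140:270,250:320,::-1]
a=cv2.resize(a,None,fx=3.3,fy=3.3,interpolation=cv2.INTER_CUBIC);b=cv2.resize(b,None,fx=4.6,fy=4.6,interpolation=cv2.INTER_CUBIC)
c=np.zeros((600,800,3),np.uint8);c[:a.shape[0],:a.shape[1]]=a;c[:b.shape[0],465:465+b.shape[1]]=b[:600]
cv2.imwrite('pics/s6.png',c)
E
```

```text
time_s: 20.78
tool_pos: [0.5871, -0.2104, 0.0553]
tool_rot: [180.0, -0.2, -2.5]
force: [5.6, -3.8, 0.0]
grip_width: 0.0599
grasp_force: 3.0
time_s: 21.65
tool_pos: [0.5853, -0.2118, 0.1573]
tool_rot: [180.0, -0.1, -2.6]
force: [0.3, -0.5, 0.7]
grip_width: 0.0695
grasp_force: 0.0
time_s: 22.4
tool_pos: [0.4463, -0.2056, 0.166]
tool_rot: [179.9, -0.2, -2.6]
force: [-0.6, -0.4, -0.8]
grip_width: 0.018
grasp_force: 0.0
0 tx 0.091 ty -0.070 tz 1.320 spin 0.012
```

View pics/s6.png

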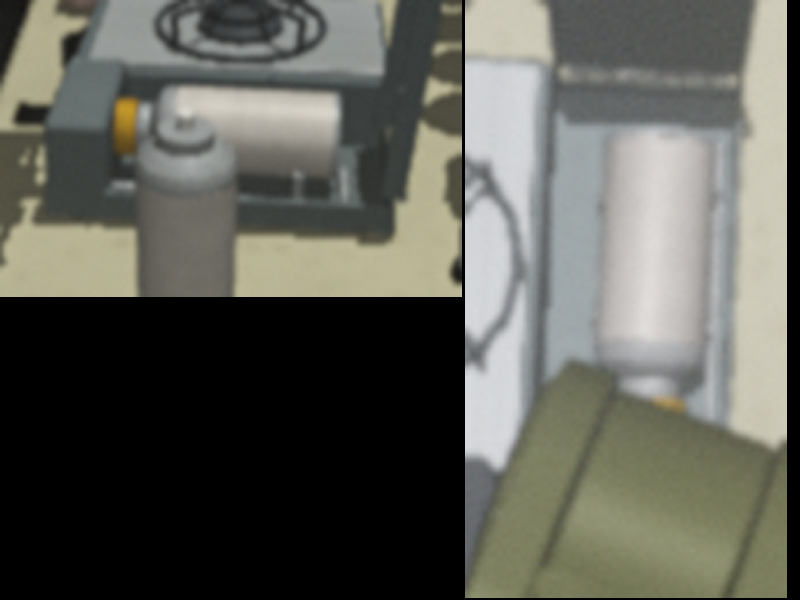

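The collar sits tight against the brass ring at (140,110), and the cartridge lies straight on the saddles, so it's home. Next I press the lever.

```bash
python3 -m pendant '[{"tx":0.06,"ty":-0.06,"tz":0.4,"spin":0,"claw":1},{"tx":0,"ty":0,"tz":0.5,"spin":0,"claw":1},{"tx":0,"ty":0,"tz":0.4,"spin":0,"claw":1},{"tx":0,"ty":0,"tz":0.1,"spin":0,"claw":1},{"tx":0,"ty":0,"tz":0,"spin":0,"claw":1}]'; for i in 1 2 3; do python3 -m pendant '[{"tx":0,"ty":0,"tz":0.08,"spin":0,"claw":1},{"tx":0,"ty":0,"tz":0.08,"spin":0,"claw":1}]'|egrep 'pos|force:'; done
```

```text
time_s: 23.12
tool_pos: [0.4488, -0.2025, 0.0946]
tool_rot: [-180.0, 0.0, -2.5]
force: [-0.1, -0.1, -0.4]
grip_width: 0.0006
grasp_force: 0.0
tool_pos: [0.4488, -0.2029, 0.087]
force: [1.0, 1.0, 0.2]
grasp_force: 0.0
tool_pos: [0.4478, -0.2027, 0.0785]
force: [-2.3, 0.0, 3.1]
grasp_force: 1.5
tool_pos: [0.448, -0.2028, 0.0703]
force: [-2.5, 0.7, 3.6]
grasp_force: 1.6
```

```bash
for i in 1 2 3 4; do python3 -m pendant '[{"tx":0,"ty":0,"tz":0.04,"spin":0,"claw":1},{"tx":0,"ty":0,"tz":0.04,"spin":0,"claw":1}]'|egrep 'pos|force:'; done
```

```text
tool_pos: [0.4481, -0.2027, 0.0663]
force: [-1.9, -0.1, 2.1]
grasp_force: 1.5
tool_pos: [0.4482, -0.2026, 0.0625]
force: [-4.6, 0.0, 9.0]
grasp_force: 5.2
tool_pos: [0.4484, -0.2028, 0.0616]
force: [-14.3, 4.6, 36.4]
grasp_force: 19.1
tool_pos: [0.4485, -0.2029, 0.0609]
force: [-24.4, 9.1, 61.9]
grasp_force: 32.5
```

The lever is bottomed out. I'll back off and raise the tool, then check the result numerically against the earlier image.

```bash
python3 -m pendant '[{"tx":0,"ty":0,"tz":-0.2,"spin":0,"claw":1},{"tx":0,"ty":0,"tz":-0.5,"spin":0,"claw":1},{"tx":0,"ty":0,"tz":-0.8,"spin":0,"claw":1},{"tx":0,"ty":0,"tz":-0.6,"spin":0,"claw":1},{"tx":0,"ty":0,"tz":0,"spin":0,"claw":1},{"tx":0,"ty":0,"tz":0,"spin":0,"claw":1},{"tx":0,"ty":0,"tz":0,"spin":0,"claw":1}]'; python3 - <<'E'
from h import *
a=cams.read_camera('side')[200:290,230:370,::-1].astype(int)
p=cv2.imread('pics/s6.png')[:297,:462];p=cv2.resize(p,(140,90),interpolation=cv2.INTER_AREA).astype(int)
d=abs(a-p).sum(2)>90
n,_,s,c=cv2.connectedComponentsWithStats(d.astype(np.uint8))
for i in range(1,n):
    if s[i][4]>5: print(s[i],'in view scale',(c[i]*3.3).round())
print(env.get_obs()['force'])
E
```

```text
time_s: 25.75
tool_pos: [0.4476, -0.2022, 0.1581]
tool_rot: [-179.9, 0.1, -2.6]
force: [-0.3, -1.1, 0.7]
grip_width: 0.0004
grasp_force: 0.0
[ 8  0  4  5 17] in view scale [31.  6.]
[ 3 30 13  9 81] in view scale [ 29. 112.]
[ 0 39 14 10 68] in view scale [ 25. 140.]
[11 52  3  4 10] in view scale [ 39. 177.]
[34 54  7  4 23] in view scale [122. 183.]
[73 57 16  3 35] in view scale [268. 192.]
[90 57 13  3 33] in view scale [317. 191.]
[ 6 60  4  6 17] in view scale [ 25. 205.]
[ 0 72  3  8 15] in view scale [  5. 249.]
[ 0.11922975 -0.21085231  0.2167582 ]
```

The only changes are the tab sinking and the rocker moving. The cartridges haven't moved, and the robot is clear of everything.

```bash
python3 -c "
from cell import env
print(env.sign_off())"
```

```text
the job is handed in; nothing more can be done
None
```

I handed the job in at about 26 s without seeing a verdict: the full cartridge (about 4–5 N when lifted) lies home against the regulator, the lever is pressed to its stop, the empty one stands upright about 30 mm behind where it started, and the spice jar and lime were not touched.

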